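# Set the shelf divider and close up the stock in a brush display

## Robot

A 7-joint arm with a two-finger parallel gripper is mounted at the origin on the work surface. World frame = base frame: x ahead of the robot, y to its left, z up, the work surface at z = 0. Lengths are in m, angles in degrees, forces in N, time in s.
With the tool pointing down it reaches from about 0.425 to 0.875 m from the base axis. Payload 4.7 kg.
Tool frame: the origin (TCP) lies at the centre of the arm's flange, where the gripper is bolted on; the fingertips stand 182 mm ahead of it and the grasp point (between the pads) lies 164 mm ahead of it; z points along the fingers, y is the line along which they close (so a half turn about z gives the same grasp; the last joint's range is limited). The gripper opens to 87 mm and grips with 3 to 60 N. Pads are 19 mm wide; open, the fingers measure 117 mm over their backs; the gripper's body (75 mm by 190 mm) begins 51 mm behind the grasp point.
Start: joints at [-70.01, 18.392, -4.016, 83.108, 1.295, 78.541, -3.26], TCP at [0.214, 0.614, 0.405] pointing down, gripper open.
Joint ranges: [-163.93, 163.93], [-17.29, 119.83], [-79.2, 71.16], [3.27, 140.29], [-89.18, 269.18], [5.43, 117.66], [-154.24, 154.24]. Speed limits (degrees/s): [147.25, 147.25, 180, 180, 180, 180, 180].

## Interface

Orientations are given as [roll, pitch, yaw] about the fixed x, y, z axes, in that order (R = Rz(yaw) Ry(pitch) Rx(roll)).
In Python, from cell import env gives the robot as it stands. The module is installed in compiled form; this text tells all that it offers.
- The arm moves only by the tool step_arm, never from a script. Its argument "steps" is one flat list of numbers, 5 for each row, row after row: the opening, from 0 (shut) to 1 (fully open), then the shift along the tool's x, y, z in mm, then the turn about the tool's z in degrees. In form: [grip, dx, dy, dz, roll, grip, dx, dy, dz, roll, ...]. A call has 1 to 12 rows; each row shifts and turns the commanded pose from where the row before left it, along the tool's axes as they then stand; what a row does not reach is not made up. A row lasts 1/8 s, in which the tool goes at most 62.5 mm and 10.7 degrees, less where a joint would pass 70% of its speed; a pose out of reach is approached as far as the arm can. A call with a gripper value outside its range is refused whole. The fingers move at their own pace and stop on an object; "grip_force" is the grip in N (left out, the last holds). Time passes only in rows, so rows that do not move let the fingers close. It gives the time, the measured TCP pose, the force, the opening and the grip force at its end, in the units of the state.
- env.get_obs(): the state, without advancing time (a new reading comes with each control period).
- env.read_camera(name): name is "scene" or "top" or "wrist"; returns a dict with "image" (384x512x3 uint8, red, green, blue), "camera_matrix" (3x3 intrinsics, pixels), "distortion" ([k1, k2, p1, p2, k3] as OpenCV has them; the pictures are not rectified), "R" (3x3) and "t" (3): a world point X has camera coordinates R X + t. Camera axes: x right, y down, z forward; pixel columns grow to the right and rows downward; lengths in m; the calibration is good to about 2 mm. A picture is of the moment at which its call begins. There is no depth.
- env.sign_off(): hands the job in; it is judged then, once.
The state is a dict: "time_s": time; "qpos": joint angles; "joint_velocities": joint speeds; "effort": joint torques, N m; "tool_pos": TCP position; "tool_rot": TCP orientation; "force": force on the tool from outside, world axes, zero at the start; "wrist_torque": the same for the moment, N m; "grip_width": finger opening in m; "grasp_force": force on a finger pad.
Only numpy, scipy, OpenCV 4.12 (cv2) and the standard library are available. Lean on these libraries where they do the work, as an engineer would, in place of code of your own. Each camera call takes 0.05 s, during which the arm holds its last target. There are 200 camera calls.

## Task

In the counter display tray, push the wooden divider along its rail to the orange shelf tag, until it clicks into the notch there. Then push the cardboard paint carton along the tray floor until it stands flush against the divider, gently enough that the divider stays clicked in at the orange tag. Push with the fingertips only: do not pinch or lift the divider or the carton, and leave the other things where they stand.

Things in the scene. Friction and masses are not known exactly. Their poses are not given: they have to be found in the camera images.
- tray: Fixed plywood display tray, 250 (x) by 680 (y) mm, open on top. Origin: centre of its underside; x points away from the robot, y to the tray's left, z up. Floor (dark) at z 12 mm. Walls: robot side x -119 mm, 38 mm high; right end y -334 mm, 12 mm thick, 55 mm high. Brush compartments from y +234 mm to the left end, brushes up to 210 mm high. Free bay for divider and carton: y -328 to +150 mm.
- rail_mid (a point): Top of the notched aluminium divider rail at its middle notch, fixed, 36 mm above the counter. The rail runs along the tray's y on the side away from the robot (tray x +112 mm), 14 mm wide; its V notches, 15 mm wide, lie at -100, -50, 0, +50 and +100 mm from here. 23 mm beyond it is the sloped label channel with the four shelf tags.
- divider (a joint): Position of the divider along the tray's y, m; 0 at the middle notch, growing to +y; end stops at -0.13 and +0.13. It slides at about 2 N between notches. Within about 3 mm of a notch it is drawn in by itself and the push needed dips to nothing; to leave a notch takes 8 to 10 N, so it can be pushed on over notches not wanted. It cannot be lifted.
- divider_mid (a point): Middle of the top edge of the divider's pale wooden board, 80 mm above the tray floor; axes as the tray's. Board: 206 mm in x (-106 to +100 from here), 6 mm thick in y, 80 mm high, stands across the tray; both faces flat and free from -80 to +80 mm. At its far end a black shoe (44 by 46 mm, centred 114 mm from here in x, top 42 mm above the tray floor) rides on the rail.
- click (a joint): Drop of the divider's sprung click pin (yellow button on top of the black shoe, 13 mm across), m: under 0.001 while it rides on the rail between notches, about 0.004 when dropped into a notch; the yellow button sinks by as much, from 7.5 to 4 mm above the shoe. Once dropped it centres the divider on the notch by itself.
- tag_orange: Orange shelf tag, 34 mm wide, 36 mm high, in the sloped label channel, fixed. Origin: on its centre line at counter height; along the tray's y it is exactly opposite the notch wanted (one of those at -100, -50, +50, +100 mm). The blue, green and white tags are opposite the others.
- carton: Kraft cardboard box with a green band, loose, 0.15 to 0.31 kg, 120 mm in its x, 56 mm in its y, 60 mm high; stands on the tray floor to the right (-y) of the divider. Origin: centre of its underside. Flush against the divider its origin lies 31 mm to the right of the divider's middle. It slides at about 1 to 2 N.
- ink_tray: Amber ink jar, 42 mm across, 62 mm high, standing in the tray left of the divider, between the leftmost notch and the brush compartments, upright; origin: centre of its underside; a bystander.
- ink_counter: Green glass ink jar with white cap, 48 mm across, 75 mm high, on the counter to the right of the tray, upright; origin: centre of its underside; a bystander.
- white_pot: White open plastic pot, 68 mm across, 60 mm high, on the counter near the robot at the right, upright; origin: centre of its underside; a bystander.
- tape_roll: Roll of yellow tape lying flat, 100 mm across, 24 mm high, on the counter near the robot at the left; origin: centre of its underside; a bystander.
- flat_brush: Wide varnish brush lying beyond the tray, 200 mm long along its x, 42 mm wide, 20 mm high; origin: under its middle; a bystander.
- varnish_can: Steel can with red label, 72 mm across, 90 mm high, on the counter to the left of the tray, upright; origin: centre of its underside; a bystander.
- brush_jar: Glass jar, 80 mm across, holding brushes 220 mm high, on the counter to the right of the tray, upright; origin: centre of its underside; a bystander.
There are look-alikes about, which are no part of the job. Leave any yellow look-alike of the carton alone.

How it is judged:
By the outcome, as a careful person would: the job done as asked, in the order asked, and still so for the second after the job is handed in, with the robot touching nothing.
It also fails if it takes over 58 s, if anything falls off the work surface, if the arm or the gripper's body presses on something with over 40 N, if the wrist force passes 120 N, or if a joint passes its speed limit or range.

## Working session

There is one attempt and no reset: what is moved stays moved. The work goes in short steps, Python scripts to look and compute and a tool call to move; the robot and the scene stay as the last step left them, time stands still between calls to the robot, and variables do not carry over. Pictures are saved under pics/ and viewed, at most 10 in all, crops included, and the job is handed in when it is done.

Besides the shell and the picture viewer there is one more tool, called after "Request:" by a JSON object that holds its "fn" and its "kwargs", one argument or row to a line. step_arm: Moves the arm, as the interface text tells. Its arguments: {"type":"object","properties":{"steps":{"type":"array","items":{"type":"number"}},"grip_force":{"type":"number"}},"required":["steps"]}

```bash
mkdir -p pics; cat > h.py <<'E'
import numpy as np, cv2
from cell import env
def cam(n,save=None):
    c=env.read_camera(n)
    if save: cv2.imwrite(f'pics/{save}.png',c['image'][:,:,::-1])
    return c
def ray(c,uv,z):
    K=np.array(c['camera_matrix']);R=np.array(c['R']);t=np.array(c['t'])
    p=cv2.undistortPoints(np.array([[uv]],float),K,np.array(c['distortion']))[0,0]
    o=-R.T@t; d=R.T@np.array([p[0],p[1],1]); return o+d*(z-o[2])/d[2]
def proj(c,X):
    R=np.array(c['R']);t=np.array(c['t'])
    return cv2.projectPoints(np.array(X,float).reshape(-1,1,3),cv2.Rodrigues(R)[0],t,np.array(c['camera_matrix']),np.array(c['distortion']))[0][:,0]
E
python3 - <<'E'
from h import *
import pickle
a=cam('scene','s0');b=cam('top','t0');pickle.dump((a,b),open('c0.pkl','wb'))
im=np.vstack([b['image']]);
print(env.get_obs())
for c in(a,b): print(-np.array(c['R']).T@np.array(c['t']))
E
```

```text
{'time_s': 0.1, 'qpos': array([-70.00970731,  18.43532833,  -4.01731723,  83.16658927,
         1.29642196,  78.5392727 ,  -3.25826524]), 'joint_velocities': array([-0.03964811, -0.02070054,  0.01906119, -0.29077852,  0.01120683,
        0.00909676, -0.02355222]), 'effort': array([-2.10900826e-04, -4.92575383e+01, -4.05522035e-01, -3.13397527e+01,
       -6.40920061e-02,  3.96713137e-02,  7.79858942e-05]), 'tool_pos': array([0.21353683, 0.61374377, 0.4037766 ]), 'tool_rot': array([-1.79904124e+02,  6.11820593e-03,  1.60822991e+02]), 'force': array([-0.13060852, -0.3274392 ,  0.2448911 ]), 'wrist_torque': array([-0.01872562,  0.03149229,  0.07931016]), 'grasp_force': 0.0, 'grip_width': 0.08704973914327824}
[1.01800223 0.40712758 0.98189431]
[ 0.21845369 -0.00759213  1.52374917]
```

View pics/s0.png

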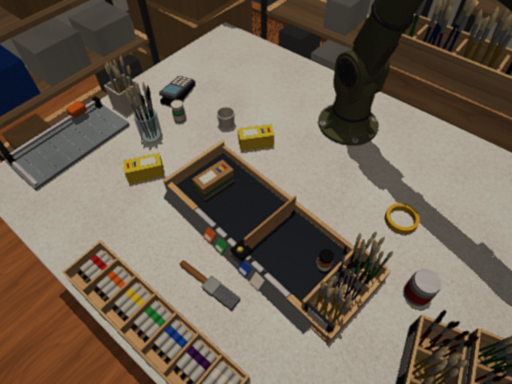

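View pics/t0.png

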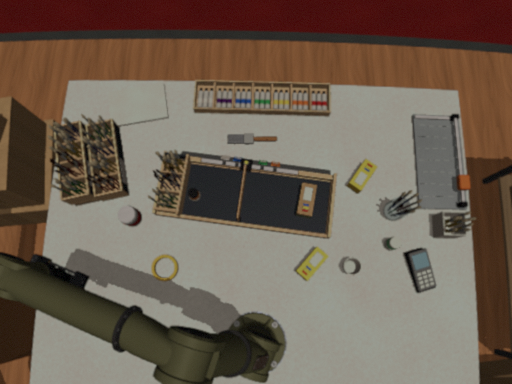

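The scene view shows the divider at (270,222), its shoe at (238,250) and the kraft carton at (213,177). The tags are orange (209,235), green (221,245), blue (245,268) and white (257,283). Carton look-alikes are the yellow boxes at (256,137) and (143,168), both outside the tray, so I choose the kraft box with the band inside it. For the orange tag, the paint tubes at (115,280) and the orange knob at (75,108) are look-alikes.

```bash
python3 - <<'E'
import cv2
a=cv2.imread('pics/s0.png')[135:335,150:400];b=cv2.imread('pics/t0.png')[140:250,145:345]
a=cv2.resize(a,(500,400),interpolation=3)
a=cv2.resize(cv2.imread('pics/s0.png')[140:300,155:315],(560,560),interpolation=3)
cv2.imwrite('pics/s0c.png',a)
cv2.imwrite('pics/t0c.png',cv2.resize(b,(800,440),interpolation=3))
E
```

```text
(no output)
```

View pics/s0c.png

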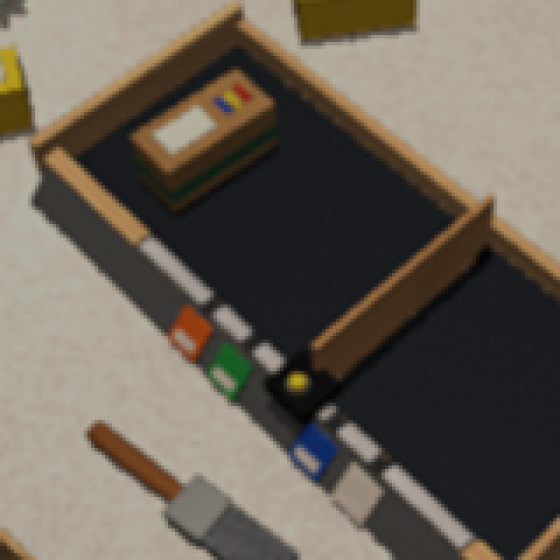

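View pics/t0c.png

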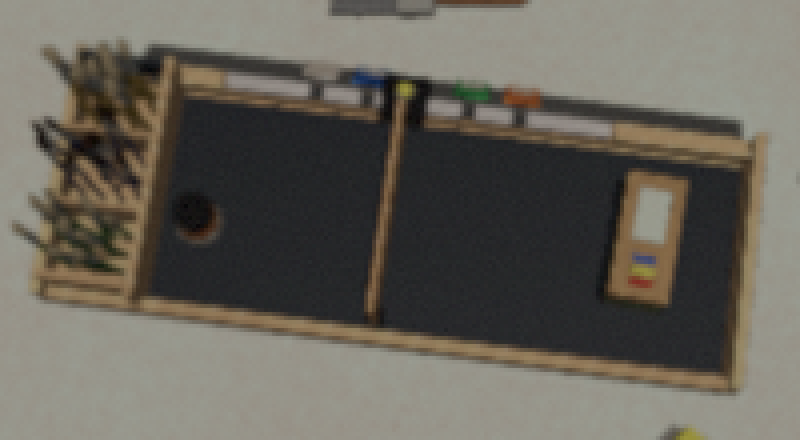

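The orange tag is the rightmost, so the wanted notch is at -100. In the top crop the divider sits near the middle and the carton lies near the right wall. Next I measure these.

```bash
cat > m.py <<'E'
from h import *
import pickle
a,b=pickle.load(open('c0.pkl','rb'))
T=lambda u,v,z: ray(b,(145+(u+.5)/4-.5,140+(v+.5)/4-.5),z)
S=lambda u,v,z: ray(a,(155+(u+.5)/3.5-.5,140+(v+.5)/3.5-.5),z)
r=lambda x:np.round(x*1000,0)[:2]
p=T(145,309,.038);q=T(737,389,.038)
print('near wall outer top',r(p),r(q),'ang',np.degrees(np.arctan2(*(p-q)[[0,1]])))
print('rail w-end segments T',r(T(225,82,.036)),r(T(613,130,.036)),' S',r(S(145,242,.036)),r(S(468,540,.036)))
print('board top T',r(T(400,100,.092)),r(T(372,320,.092)),'S',r(S(315,348,.092)),r(S(488,204,.092)))
print('button T',r(T(405,89,.06)),'S',r(S(297,381,.06)))
for n,t,s in(('or',(522,96),(190,331)),('gr',(472,90),(230,368)),('bl',(369,78),(313,452)),('wh',(320,71),(357,492))):
  print(n,r(T(*t,.022)),r(S(*s,.022)))
print('carton T',[r(T(*x,.072)) for x in((627,171),(688,178),(669,306),(608,297))])
print('carton S',[r(S(*x,.072)) for x in((134,137),(235,68),(274,104),(173,178))])
print('rt wall T inner',r(T(745,160,.055)),r(T(733,372,.055)),'S',r(S(240,8,.055)),r(S(36,140,.055)))
print('jar',r(T(193,213,.074)))
E
python3 m.py
```

```text
near wall outer top [455. 293.] [ 395. -269.] ang 6.082151603309172
rail w-end segments T [683. 231.] [ 645. -151.]  S [ 647. -145.] [685. 231.]
board top T [652.  55.] [443.  73.] S [656.  59.] [462.  81.]
button T [673.  52.] S [674.  54.]
or [681. -62.] [682. -61.]
gr [686. -12.] [686. -11.]
bl [696.  90.] [700.  91.]
wh [701. 139.] [703. 139.]
carton T [array([ 595., -161.]), array([ 590., -218.]), array([ 467., -200.]), array([ 474., -144.])]
carton S [array([ 588., -211.]), array([ 472., -197.]), array([ 481., -140.]), array([ 598., -153.])]
rt wall T inner [ 614. -276.] [ 409. -263.] S [ 401. -257.] [ 638. -289.]
jar [542. 247.]
```

Both views agree to a few mm. The tray is turned -5.8°, the orange notch is at s = +9 mm along tray y, the divider is at s ≈ 122 and the carton at s ≈ -123. I'll aim for yaw 84.2°, so tool x = tray +y and tool y = tray +x, and start by rising and turning.

Request:
{"fn": "step_arm", "kwargs": {
  "steps": [1,0,0,-12,9.6,1,0,0,-12,9.6,1,0,0,-12,9.6,1,0,0,-12,9.6,1,0,0,-12,9.6,1,0,0,-12,9.6,1,0,0,-12,9.6,1,0,0,-12,9.4]
}}

```text
time_s: 1.1
tool_pos: [0.2136, 0.6139, 0.5005]
tool_rot: [-180.0, 0.1, 83.9]
force: [0.6, 0.4, 0.6]
grip_width: 0.087
grasp_force: 0.0
```

Request:
{"fn": "step_arm", "kwargs": {
  "steps": [1,-40,34,0,0,1,-40,34,0,0,1,-40,34,0,0,1,-40,34,0,0,1,-40,34,0,0,1,-40,34,0,0,1,-40,34,0,0,1,-40,34,0,0,1,-40,34,0,0,1,-40,34,0,0,1,-40,34,0,0,1,-37,36,0,0]
}}

```text
time_s: 2.6
tool_pos: [0.574, 0.0964, 0.5006]
tool_rot: [-180.0, -0.0, 84.2]
force: [0.8, 0.9, 0.2]
grip_width: 0.0869
grasp_force: 0.0
```

```bash
python3 - <<'E'
from h import *
import pickle
c=cam('wrist','w1');pickle.dump(c,open('w1.pkl','wb'))
f=lambda w,s,z:(w*.995+s*.101,-w*.101+s*.995,z)
print(proj(c,[f(470,122,92),f(640,122,92),f(664,121,60)]) if 0 else proj(c,np.array([f(470,122,92),f(640,122,92),f(664,121,60)])/1000))
E
```

```text
[[192.94413114 189.52610949]
 [305.6533175  189.60135626]
 [316.66743685 184.90231575]]
```

View pics/w1.png

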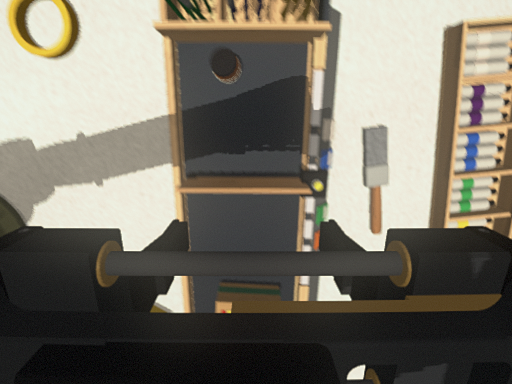

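The wrist view confirms the board at row 187 and the button at (318,186), both within a few mm of the prediction. I descend left of the divider.

Request:
{"fn": "step_arm", "kwargs": {
  "steps": [1,4,0,35,0,1,0,0,35,0,1,0,0,35,0,1,0,0,35,0,1,0,0,35,0,1,0,0,35,0,1,0,0,35,0,1,0,0,23,0,1,0,0,0,0,1,0,0,0,0]
}}

```text
time_s: 3.9
tool_pos: [0.5742, 0.1021, 0.2336]
tool_rot: [179.9, -0.0, 84.2]
force: [1.0, 0.2, 0.5]
grip_width: 0.0873
grasp_force: 0.0
```

Request:
{"fn": "step_arm", "kwargs": {
  "steps": [1,-5,0,0,0,1,-5,0,0,0,1,-5,0,0,0,1,-5,0,0,0,1,-4,0,0,0,1,0,0,0,0]
}}

```text
time_s: 4.65
tool_pos: [0.5714, 0.0778, 0.2328]
tool_rot: [180.0, 0.0, 84.2]
force: [-0.1, 0.1, -0.2]
grip_width: 0.0868
grasp_force: 0.0
```

Request:
{"fn": "step_arm", "kwargs": {
  "steps": [1,-4,0,0,0,1,-4,0,0,0,1,-4,0,0,0,1,-4,0,0,0,1,-4,0,0,0,1,0,0,0,0]
}}

```text
time_s: 5.4
tool_pos: [0.5694, 0.0592, 0.2328]
tool_rot: [180.0, -0.1, 84.3]
force: [0.8, 4.0, -0.5]
grip_width: 0.0871
grasp_force: 1.7
```

Request:
{"fn": "step_arm", "kwargs": {
  "steps": [1,-4,0,0,0,1,-4,0,0,0,1,-4,0,0,0,1,-4,0,0,0,1,-4,0,0,0,1,-4,0,0,0,1,-4,0,0,0,1,-4,0,0,0]
}}

```text
time_s: 6.4
tool_pos: [0.566, 0.026, 0.2327]
tool_rot: [-180.0, 0.0, 84.2]
force: [-1.8, 2.0, 0.2]
grip_width: 0.0868
grasp_force: 1.1
```

Request:
{"fn": "step_arm", "kwargs": {
  "steps": [1,-4,0,0,0,1,-4,0,0,0,1,-3,0,0,0,1,-3,0,0,0,1,-3,0,0,0,1,-3,0,0,0,1,-3,0,0,0,1,-3,0,0,0,1,-4,0,0,0,1,-4,0,0,0,1,-4,0,0,0,1,0,0,0,0]
}}

```text
time_s: 7.9
tool_pos: [0.5619, -0.0129, 0.2326]
tool_rot: [-179.9, 0.1, 84.2]
force: [-0.1, -0.9, -0.5]
grip_width: 0.087
grasp_force: 0.0
```

```bash
cat > look.py <<'E'
from h import *
import sys,pickle
o=env.get_obs();p=o['tool_pos']*1000
print(o['time_s'],'s',.101*p[0]+.995*p[1],'w',.995*p[0]-.101*p[1],'F',o['force'].round(1))
for n in('scene','top'):
    c=cam(n,f'{n}_{sys.argv[1]}')
    h=cv2.cvtColor(c['image'],cv2.COLOR_RGB2HSV)
    m=cv2.inRange(h,(23,120,90),(35,255,255))
    N,_,st,ce=cv2.connectedComponentsWithStats(m)
    for k in range(1,N):
        q=ray(c,ce[k],.059)*1000; s=.101*q[0]+.995*q[1];w=.995*q[0]-.101*q[1]
        if 640<w<690 and -50<s<260: print(n,'button',ce[k].round(1),st[k,4],'s',s.round(1),'w',w.round(1))
E
python3 look.py a
```

```text
7.9 s 43.95445585285771 w 560.4324330994791 F [-0.1 -0.9 -0.5]
scene button [216.9 228.1] 16 s 28.5 w 666.1
```

Request:
{"fn": "step_arm", "kwargs": {
  "steps": [1,-3,0,0,0,1,-3,0,0,0,1,-3,0,0,0,1,-2,0,0,0,1,-2,0,0,0,1,-2,0,0,0,1,-1,0,0,0,1,-1,0,0,0,1,-1,0,0,0,1,0,0,0,0]
}}

```text
time_s: 9.25
tool_pos: [0.5606, -0.0295, 0.2328]
tool_rot: [180.0, 0.0, 84.2]
force: [-0.2, -0.2, -0.0]
grip_width: 0.0867
grasp_force: 0.0
```

```bash
python3 look.py b
```

```text
9.25 s 27.30930188797409 w 560.7900823302439 F [-0.2 -0.2 -0. ]
scene button [212.5 224.7] 13 s 11.2 w 667.5
```

Request:
{"fn": "step_arm", "kwargs": {
  "steps": [1,-1,0,0,0,1,-1,0,0,0]
}}

```text
time_s: 9.6
tool_pos: [0.5604, -0.0313, 0.2328]
tool_rot: [180.0, -0.0, 84.2]
force: [-0.3, -0.4, 0.5]
grip_width: 0.087
grasp_force: 0.0
```

Request:
{"fn": "step_arm", "kwargs": {
  "steps": [1,-1,0,0,0]
}}

```text
time_s: 9.72
tool_pos: [0.5603, -0.0324, 0.2328]
tool_rot: [180.0, -0.0, 84.2]
force: [0.7, 0.7, -0.3]
grip_width: 0.087
grasp_force: 0.7
```

```bash
python3 look.py c
```

```text
9.725 s 24.371851433926658 w 560.7412446312343 F [ 0.7  0.7 -0.3]
scene button [212.3 224.7] 12 s 10.7 w 667.9
```

Request:
{"fn": "step_arm", "kwargs": {
  "steps": [1,-1,0,0,0]
}}

```text
time_s: 9.95
tool_pos: [0.5602, -0.0327, 0.2328]
tool_rot: [-180.0, -0.1, 84.2]
force: [0.1, 2.9, 0.4]
grip_width: 0.0872
grasp_force: 1.5
```

Request:
{"fn": "step_arm", "kwargs": {
  "steps": [1,-0.7,0,0,0,1,0,0,0,0]
}}

```text
time_s: 10.2
tool_pos: [0.5602, -0.0329, 0.2328]
tool_rot: [-180.0, -0.1, 84.2]
force: [0.9, 4.4, 0.2]
grip_width: 0.0871
grasp_force: 2.5
```

```bash
python3 look.py d
```

```text
10.2 s 23.85898999752864 w 560.7177515069368 F [0.9 4.4 0.2]
scene button [212.  224.5] 12 s 9.6 w 668.2
```

Request:
{"fn": "step_arm", "kwargs": {
  "steps": [1,10,0,0,0,1,12,0,0,0,1,0,0,-30,0,1,0,0,-40,0,1,0,0,-40,0,1,0,0,-40,0,1,-35,-2,0,0,1,-38,-2,0,0,1,-38,-2,0,0,1,-38,-2,0,0,1,-38,-2,0,0,1,-38,-2,0,0]
}}

```text
time_s: 11.8
tool_pos: [0.5276, -0.2356, 0.3828]
tool_rot: [180.0, 0.0, 84.3]
force: [-0.1, -0.2, 0.2]
grip_width: 0.087
grasp_force: 0.0
```

```bash
python3 look.py e; python3 - <<'E'
import cv2
a=cv2.resize(cv2.imread('pics/scene_e.png')[140:300,155:315],(560,560),interpolation=3)
cv2.imwrite('pics/s1c.png',a)
E
```

```text
11.8 s -181.1172720870728 w 548.7280302060412 F [-0.1 -0.2  0.2]
scene button [213. 224.] 21 s 10.4 w 665.0
top button [275. 166.] 9 s 6.8 w 663.1
```

View pics/s1c.png

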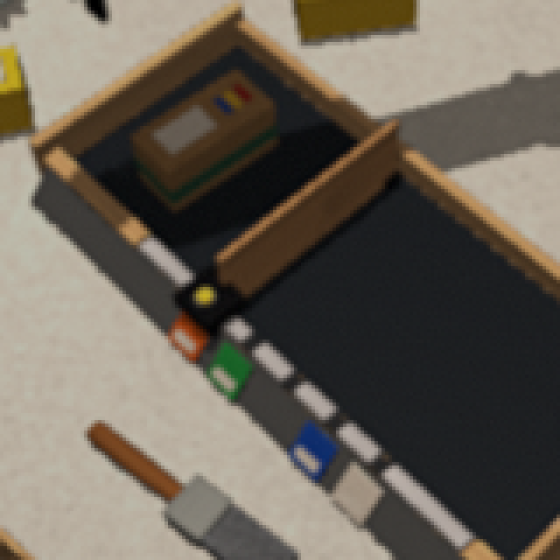

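The divider stands opposite the orange tag, with the button at crop (205,296) and mean s ≈ 8.6, and it resisted 4.4 N without moving, so it has clicked in. The carton has not moved, so I descend in the gap on its right.

Request:
{"fn": "step_arm", "kwargs": {
  "steps": [1,-1,0,35,0,1,0,0,35,0,1,0,0,35,0,1,0,0,30,0,1,0,0,24,0,1,0,0,0,0,1,0,0,0,0]
}}

```text
time_s: 12.78
tool_pos: [0.5282, -0.2355, 0.2247]
tool_rot: [179.9, 0.0, 84.3]
force: [0.4, -0.5, -0.7]
grip_width: 0.0871
grasp_force: 0.0
```

Request:
{"fn": "step_arm", "kwargs": {
  "steps": [1,5,0,0,0,1,5,0,0,0,1,4,0,0,0,1,4,0,0,0,1,4,0,0,0,1,4,0,0,0,1,4,0,0,0,1,4,0,0,0]
}}

```text
time_s: 13.78
tool_pos: [0.531, -0.2022, 0.224]
tool_rot: [180.0, 0.0, 84.2]
force: [-0.4, -2.4, 2.3]
grip_width: 0.087
grasp_force: 1.4
```

Request:
{"fn": "step_arm", "kwargs": {
  "steps": [1,5,0,0,0,1,5,0,0,0,1,5,0,0,0,1,5,0,0,0,1,5,0,0,0,1,5,0,0,0,1,5,0,0,0,1,5,0,0,0,1,4,0,0,0,1,3,0,0,0,1,2,0,0,0,1,0,0,0,0]
}}

```text
time_s: 15.28
tool_pos: [0.536, -0.1528, 0.2237]
tool_rot: [-180.0, -0.0, 84.2]
force: [0.8, -1.3, 0.4]
grip_width: 0.0869
grasp_force: 0.7
```

```bash
python3 look.py f
```

```text
15.275 s -97.85241849234495 w 548.7611807979839 F [ 0.8 -1.3  0.4]
scene button [213. 224.] 21 s 10.4 w 665.0
top button [275. 166.] 9 s 6.8 w 663.1
```

Request:
{"fn": "step_arm", "kwargs": {
  "steps": [1,4,0,0,0,1,4,0,0,0,1,4,0,0,0,1,3,0,0,0,1,3,0,0,0,1,3,0,0,0,1,2,0,0,0,1,2,0,0,0,1,1,0,0,0,1,1,0,0,0,1,1,0,0,0]
}}

```text
time_s: 16.75
tool_pos: [0.5388, -0.1253, 0.2238]
tool_rot: [180.0, -0.0, 84.2]
force: [-0.5, -0.8, 0.1]
grip_width: 0.0869
grasp_force: 0.6
```

Request:
{"fn": "step_arm", "kwargs": {
  "steps": [1,1,0,0,0,1,1,0,0,0]
}}

```text
time_s: 17.0
tool_pos: [0.539, -0.1232, 0.2237]
tool_rot: [180.0, -0.0, 84.2]
force: [-0.6, -1.4, -0.6]
grip_width: 0.0866
grasp_force: 0.6
```

Request:
{"fn": "step_arm", "kwargs": {
  "steps": [1,1,0,0,0,1,1,0,0,0]
}}

```text
time_s: 17.25
tool_pos: [0.5392, -0.1212, 0.2238]
tool_rot: [180.0, -0.0, 84.2]
force: [-0.2, -0.4, 0.3]
grip_width: 0.0867
grasp_force: 0.6
```

```bash
python3 look.py g; python3 - <<'E'
import cv2
a=cv2.resize(cv2.imread('pics/scene_g.png')[150:270,160:320],(800,600),interpolation=3)
cv2.imwrite('pics/s2c.png',a)
E
```

```text
17.25 s -66.18186778583953 w 548.7727718051392 F [-0.2 -0.4  0.3]
scene button [213. 224.] 21 s 10.4 w 665.0
top button [275. 166.] 9 s 6.8 w 663.1
```

View pics/s2c.png

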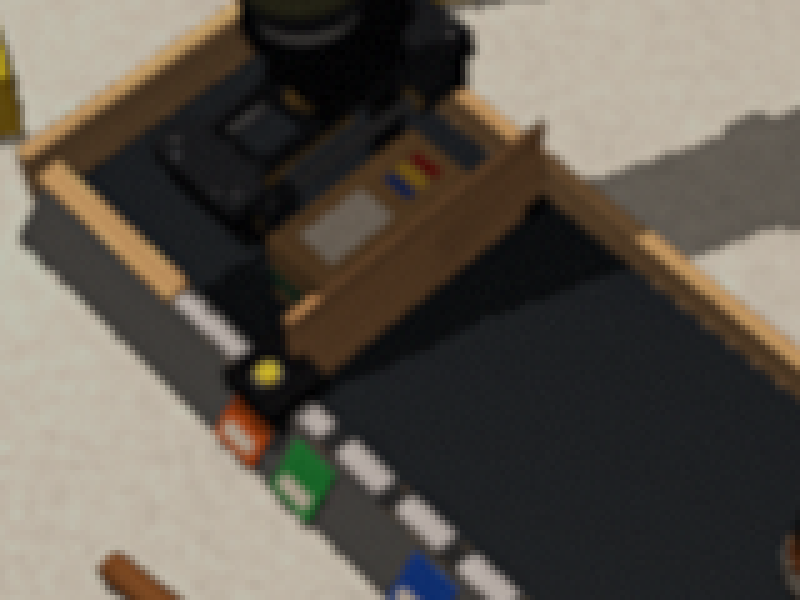

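The carton at crop (370,210) is pushed square and close to the board, and the button is unchanged at (268,372). From here I go 1 mm at a time until the force rises.

Request:
{"fn": "step_arm", "kwargs": {
  "steps": [1,1,0,0,0,1,1,0,0,0]
}}

```text
time_s: 17.6
tool_pos: [0.5394, -0.1193, 0.2238]
tool_rot: [180.0, 0.0, 84.2]
force: [-1.0, -1.1, -0.5]
grip_width: 0.0872
grasp_force: 0.6
```

Request:
{"fn": "step_arm", "kwargs": {
  "steps": [1,1,0,0,0]
}}

```text
time_s: 17.73
tool_pos: [0.5395, -0.1183, 0.2238]
tool_rot: [180.0, -0.0, 84.2]
force: [0.4, -0.6, 0.2]
grip_width: 0.0868
grasp_force: 0.6
```

Request:
{"fn": "step_arm", "kwargs": {
  "steps": [1,0.7,0,0,0]
}}

```text
time_s: 17.85
tool_pos: [0.5396, -0.1175, 0.2238]
tool_rot: [180.0, -0.0, 84.2]
force: [-0.3, -0.8, -0.4]
grip_width: 0.0869
grasp_force: 0.6
```

Request:
{"fn": "step_arm", "kwargs": {
  "steps": [1,0.7,0,0,0]
}}

```text
time_s: 17.98
tool_pos: [0.5397, -0.1169, 0.2238]
tool_rot: [180.0, -0.0, 84.2]
force: [-0.1, -2.0, 0.0]
grip_width: 0.0866
grasp_force: 0.6
```

Request:
{"fn": "step_arm", "kwargs": {
  "steps": [1,0.7,0,0,0]
}}

```text
time_s: 18.1
tool_pos: [0.5397, -0.1162, 0.2238]
tool_rot: [180.0, -0.0, 84.2]
force: [-0.0, -1.0, 0.5]
grip_width: 0.0869
grasp_force: 0.6
```

Request:
{"fn": "step_arm", "kwargs": {
  "steps": [1,0.7,0,0,0]
}}

```text
time_s: 18.23
tool_pos: [0.5397, -0.1156, 0.2237]
tool_rot: [180.0, 0.0, 84.2]
force: [0.2, -1.5, -0.9]
grip_width: 0.0867
grasp_force: 1.1
```

Request:
{"fn": "step_arm", "kwargs": {
  "steps": [1,0.5,0,0,0]
}}

```text
time_s: 18.35
tool_pos: [0.5398, -0.1155, 0.2238]
tool_rot: [180.0, 0.0, 84.2]
force: [0.3, -2.7, -1.5]
grip_width: 0.087
grasp_force: 1.3
```

Request:
{"fn": "step_arm", "kwargs": {
  "steps": [1,0.4,0,0,0,1,0,0,0,0]
}}

```text
time_s: 18.6
tool_pos: [0.5397, -0.1153, 0.2237]
tool_rot: [180.0, 0.0, 84.2]
force: [-0.7, -4.5, -2.2]
grip_width: 0.087
grasp_force: 2.1
```

The force rose to 4.5 N with the tool stalled, so the carton is seated and still below the 8 N release force. I back off and rise.

Request:
{"fn": "step_arm", "kwargs": {
  "steps": [1,-3,0,0,0,1,-10,0,0,0,1,-15,0,0,0,1,-5,0,-25,0,1,0,0,-40,0,1,0,0,-40,0,1,0,0,-40,0,1,-40,0,-20,0,1,-40,0,0,0,1,-40,0,0,0,1,0,0,0,0]
}}

```text
time_s: 19.98
tool_pos: [0.5224, -0.2717, 0.3891]
tool_rot: [180.0, 0.1, 83.8]
force: [0.5, 0.5, -0.4]
grip_width: 0.0869
grasp_force: 0.0
```

```bash
python3 look.py h; python3 - <<'E'
import cv2
a=cv2.resize(cv2.imread('pics/scene_h.png')[150:270,160:320],(800,600),interpolation=3)
cv2.imwrite('pics/s3c.png',a)
E
```

```text
19.975 s -217.611831597469 w 547.1984051454291 F [ 0.5  0.5 -0.4]
scene button [213. 224.] 21 s 10.4 w 665.0
top button [274.8 166. ] 10 s 7.6 w 663.0
```

View pics/s3c.png

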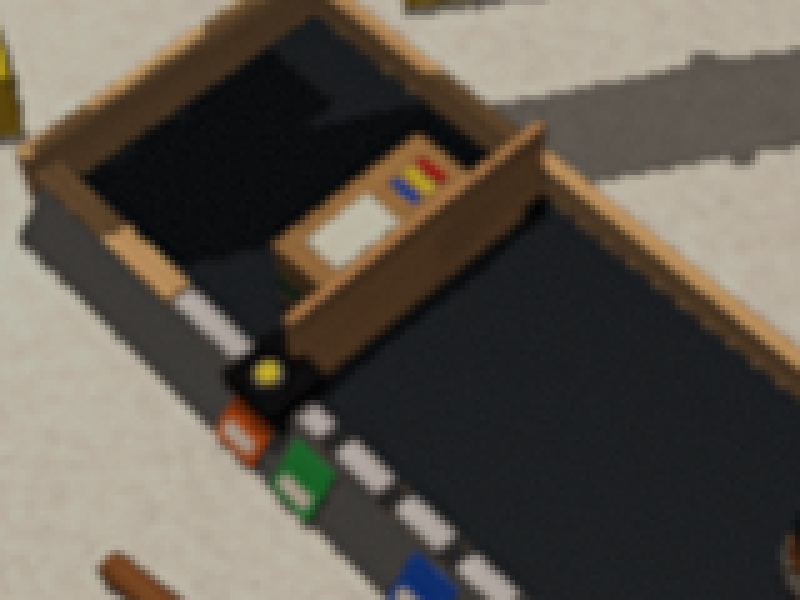

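The carton at (370,205) stands square against the board. The button is still at (268,372), opposite the orange tag, and nothing is being touched.

```bash
python3 -c "
from cell import env
print(env.sign_off())"
```

```text
the job is handed in; nothing more can be done
None
```

I pushed the divider to the orange tag, where it clicked in, then pushed the carton flush against it at under 5 N without moving the divider, and handed the job in at about 20 s on the robot's clock.

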